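# Jack up the marked radio set on the diner table and hold it

### The job

A tilt leg is about to be screwed under one of the two radio boxes: the one with the yellow puck on its front lifting lug. Set the little red lever jack flat on the table, pointing straight at that box with its saddle centred under the yellow-marked lug, give the pump handle one full stroke down and let it come all the way back up to bed the saddle, then press the handle fully down again and finish while still holding it down, so that the jack alone keeps the box's front raised. Leave the pucks where they lie, don't shove the boxes about, and leave the other box and everything else on the table alone.

Things in the scene. Friction and masses are not known exactly. Their poses are not given: they have to be found in the camera images.
- yellow_puck: yellow disc, 30 mm across, 8 mm high, loose, lying on the lifting lug of the box that must be raised, centred over the lift point. Origin: centre of its underside, 68 mm above the table at the start.
- green_puck: green disc of the same size on the lug of the other box, which stays as it is. Origin: centre of its underside.
- radio: dark grey radio box with a blue screen, 170 deep (x) x 130 wide (y) x 92 mm high on four rubber feet, about 1.8 kg, loose. Origin: centre of its footprint on the table; x points from its front to its back. Raised by its front lug it tips about its back feet. Either this box or the amplifier carries the yellow puck.
- amplifier: light grey amplifier box with two amber meters, same size, weight, feet, lug and frame as the radio.
- radio_lug (a point): centre of the underside of the radio's lifting lug, the lift point: [-110, 0, 58] mm in that box's frame. The lug is a level steel shelf, 55 deep x 50 wide x 10 mm thick (58 to 68 mm above the table), in the middle of the front face; its front edge is at x = -136 mm of the box's frame.
- amplifier_lug (a point): centre of the underside of the amplifier's lifting lug, the lift point: [-110, 0, 58] mm in that box's frame. The lug is a level steel shelf, 55 deep x 50 wide x 10 mm thick (58 to 68 mm above the table), in the middle of the front face; its front edge is at x = -136 mm of the box's frame.
- jack: red lever jack, about 0.75 kg, loose, all moved as one piece by its carry post. Origin: on the table under the carry post; x points to the saddle, away from the pump handle. Base plate 60 mm wide (y), 8 mm thick, from x = -90 to +78 mm. Saddle axis at x = +55 mm.
- carry_post (a point): centre of the top of the jack's upright carry post, [0, 0, 100] mm in the jack's frame. The post is 26 mm (x) by 30 mm (y) and free on both y sides from 10 to 100 mm height: grip it across y.
- saddle_top (a point): centre of the top of the jack's round saddle (30 mm across), 50 mm above the table when the handle is up, so 8 mm below a lug; it must be slid in level from the front. It rises straight up with the handle, 52 mm per rad, 26 mm in all, and sinks again when the handle is let up.
- handle_bar (a point): centre of the pump handle's black cross bar, 16 mm thick and 56 mm long along the jack's y. It swings in the jack's x-z plane about a hinge at [-5, 0, 45] mm of the jack's frame at 90 mm radius: with the handle up it is at [-84, 0, 88] mm, fully down at [-95, 0, 45] mm.
- handle (a joint): pump handle angle: 0 fully up, 0.5 rad (end stop) fully down. A spring drives it back up as soon as it is let go; nothing latches. Pressing at the bar takes about 2 N at the top and 7 to 11 N at the bottom with a box on the saddle; pressed against its end stop it may read a few hundredths more.
- mug: white mug, 80 mm across, 90 mm high, bystander. Origin: centre of its underside.
- handheld: black handheld radio standing upright with its antenna, 34 x 58 mm, 255 mm high, bystander. Origin: centre of its underside.
- packet_box: white open box of sugar packets, 90 x 130 x 55 mm, bystander. Origin: centre of its underside.
- sauce_bottle: amber sauce bottle, 52 mm across, 150 mm high, bystander. Origin: centre of its underside.
- microphone: black hand microphone lying on the table, 75 x 52 x 28 mm, bystander. Origin: centre of its underside.

How it is judged:
By the outcome, as a careful person would: the job done as asked, in the order asked, and still so for the second after the job is handed in, while the arm keeps its last pose, push and grip.
It also fails if it takes over 64 s, if anything falls off the work surface, if the arm or the gripper's body presses on something with over 40 N, if the wrist force passes 120 N, or if a joint passes its speed limit or range.

### The arm

A 7-joint arm with a two-finger parallel gripper is mounted at the origin on the work surface. World frame = base frame: x ahead of the robot, y to its left, z up, the work surface at z = 0. Lengths are in m, angles in rad, forces in N, time in s.
With the tool pointing down it reaches from about 0.375 to 0.925 m from the base axis. Payload 3.1 kg.
Tool frame: the origin (TCP) lies between the finger pads; the fingertips stand 19 mm ahead of it and the grasp point (between the pads) is the TCP; z points along the fingers, y is the line along which they close (so a half turn about z gives the same grasp; the last joint's range is limited). The gripper opens to 85 mm and grips with 20 to 120 N. Pads are 22 mm wide; open, the fingers measure 114 mm over their backs; the gripper's body (76 mm by 85 mm) begins 54 mm behind the grasp point. The pads swing forward as they close: fully open they stand 13 mm farther back than shut.
Start: joints at [1.226, 0.383, 0.044, 1.598, -0.018, 1.161, -0.05], TCP at [0.159, -0.63, 0.25] pointing down, gripper open.
Joint ranges: [-2.61, 2.61], [-0.41, 2.15], [-1.48, 1.57], [0, 2.5], [-1.57, 4.71], [0.05, 1.97], [-2.85, 2.85]. Speed limits (rad/s): [2.79, 2.79, 3.14, 3.14, 3.14, 3.14, 3.14].

### API

Orientations are given as a unit quaternion [x, y, z, w].
In Python, from bench import move_ptp, movel, move_j, move_gripper, pause, inverse_kinematics, read_camera, camera_params, MotionError, sign_off, look_for, tip_of, read_time_s, read_qpos, read_joint_vel, read_effort, read_eef_pos, read_tcp_rot, read_ft_force, read_ft_torque, read_finger_gap, read_grasp_force gives the robot as it stands. Calls block until the motion is done:
- move_ptp(position, orientation): joint-space move of the TCP to a pose.
- movel(position, orientation=None, speed=0.15): straight line of the TCP; orientation=None keeps the orientation; speed is the mean speed in m/s.
- move_j(angles): joint-space move.
- move_gripper(opening, effort=None): finger opening in m; effort is the grip in N (None keeps the last); returns when the fingers have stopped.
- pause(seconds).
- inverse_kinematics(position, orientation): joint angles nearest the present ones, or None.
- read_camera(name): name is "side" or "top" or "wrist"; returns the picture (420x560x3 uint8, red, green, blue); there is no depth.
- camera_params(name): a dict with "K" (3x3 intrinsics, pixels), "camera_from_world" (4x4, takes a point from world to camera coordinates). Camera axes: x right, y down, z forward; pixel columns grow to the right and rows downward; lengths in m; the calibration is good to about 2 mm. A picture is of the moment at which its call begins: read the wrist's pose just before it. camera_params takes no time and is no camera call; for the wrist camera it gives the pose at the moment of the call.
A pose or a line that the arm cannot do raises MotionError and nothing moves.
- sign_off(): hands the job in; it is judged then, once.
Trained networks look in the newest picture that a camera, given by its name, has taken for a name from the list of things; names that differ only in an ending like _2 or _b are one class to them, and where a whole thing is asked for, a point or a joint stands for the part that bears it (a point fixed in the world has none). Each returns a list of dicts, best first, with "confidence" (0 to 1); they miss things now and then, are a little off and sometimes report something else, mostly with a low value. They report only what shows in the picture. A call takes as long as a camera call.
- look_for(camera, name): "at" ([column, row] in pixels, amid what is visible of it).
- tip_of(camera, name): "at" ([column, row] in pixels: a listed point, or the origin of a listed thing).
Readings, each from a call of its own:
- read_time_s(): time.
- read_qpos(): joint angles.
- read_joint_vel(): joint speeds.
- read_effort(): joint torques, N m.
- read_eef_pos(): TCP position.
- read_tcp_rot(): TCP orientation.
- read_ft_force(): force on the tool from outside, world axes, zero at the start.
- read_ft_torque(): the same for the moment, N m.
- read_finger_gap(): finger opening in m.
- read_grasp_force(): force on a finger pad.
Only numpy, scipy, OpenCV 4.12 (cv2) and the standard library are available. Lean on these libraries where they do the work, as an engineer would, in place of code of your own. Each camera call takes 0.05 s, during which the arm holds its last target. There are 200 camera calls.

## Working session

There is one attempt and no reset: what is moved stays moved. The work goes in short steps, each a Python script; the robot and the scene stay as the last script left them, time stands still between calls to the robot, and variables do not carry over. Pictures are saved under pics/ and viewed, at most 12 in all, crops included, and the job is handed in when it is done.

```bash
ls; mkdir -p pics; cat > h.py <<'E'
import numpy as np, cv2
from bench import *
def proj(cam,P):
    c=camera_params(cam);p=c["camera_from_world"]@np.append(P,1);q=c["K"]@p[:3];return q[:2]/q[2]
def ray(cam,px,z):
    c=camera_params(cam);T=np.array(c["camera_from_world"]);K=np.array(c["K"])
    R=T[:3,:3];o=-R.T@T[:3,3];d=R.T@np.linalg.solve(K,[px[0],px[1],1]);return o+d*(z-o[2])/d[2]
def save(cam,n):
    im=read_camera(cam);cv2.imwrite(f"pics/{n}.png",im[:,:,::-1]);return im
E
cat > a.py <<'E'
from h import *
np.set_printoptions(precision=3,suppress=True)
a=save("top","top0");b=save("side","side0");cv2.imwrite("pics/both.png",cv2.resize(np.hstack([a,b])[:,:,::-1],(800,300)))
Z=dict(yellow_puck=.068,green_puck=.068,radio=0,amplifier=0,radio_lug=.058,amplifier_lug=.058,jack=0,carry_post=.1,saddle_top=.05,handle_bar=.088,mug=0,handheld=0,packet_box=0,sauce_bottle=0,microphone=0)
for n,z in Z.items():
  for c in("top","side"):
    for r in tip_of(c,n)[:2]: print(n,c,round(r["confidence"],2),np.round(r["at"]),ray(c,r["at"],z))
for c in("top","side"):
    p=camera_params(c)["camera_from_world"];print(c,-p[:3,:3].T@p[:3,3])
print(read_time_s(),read_tcp_rot())
E
python3 a.py
```

```text
pics
yellow_puck top 0.74 [302. 236.] [ 0.441 -0.074  0.068]
yellow_puck top 0.61 [349. 171.] [ 0.619 -0.204  0.068]
yellow_puck side 0.45 [284. 173.] [ 0.63  -0.2    0.068]
green_puck top 0.63 [236. 154.] [0.668 0.108 0.068]
green_puck side 0.67 [341. 171.] [ 0.484 -0.294  0.068]
green_puck side 0.41 [212. 230.] [0.664 0.12  0.068]
radio top 0.76 [231. 124.] [0.773 0.13  0.   ]
radio side 0.6 [182. 240.] [0.762 0.132 0.   ]
amplifier top 0.67 [333. 140.] [ 0.723 -0.168  0.   ]
amplifier top 0.47 [401. 172.] [ 0.63  -0.367  0.   ]
amplifier side 0.74 [251. 187.] [ 0.732 -0.171  0.   ]
amplifier side 0.55 [175. 239.] [0.781 0.139 0.   ]
radio_lug top 0.91 [234. 154.] [0.668 0.114 0.058]
radio_lug top 0.33 [230. 124.] [0.754 0.127 0.058]
radio_lug side 0.96 [213. 233.] [0.66  0.121 0.058]
amplifier_lug top 0.59 [345. 168.] [ 0.629 -0.195  0.058]
amplifier_lug side 0.72 [285. 176.] [ 0.627 -0.202  0.058]
jack top 0.72 [276. 217.] [ 0.499 -0.003  0.   ]
jack side 0.85 [291. 243.] [ 0.496 -0.002 -0.   ]
jack side 0.24 [216. 232.] [0.7   0.061 0.   ]
carry_post top 0.72 [276. 214.] [ 0.498
[... 405 characters left out ...]
37. 261.] [0.371 0.391 0.   ]
mug top 0.46 [258. 205.] [0.532 0.047 0.   ]
mug side 0.95 [254. 374.] [0.375 0.386 0.   ]
handheld top 0.57 [129. 172.] [0.629 0.424 0.   ]
handheld side 0.67 [149. 334.] [0.628 0.415 0.   ]
packet_box top 0.71 [412. 213.] [ 0.511 -0.396  0.   ]
packet_box side 0.76 [342. 168.] [ 0.526 -0.413  0.   ]
packet_box side 0.69 [250. 182.] [ 0.746 -0.191  0.   ]
sauce_bottle top 0.95 [401. 171.] [ 0.632 -0.367  0.   ]
sauce_bottle side 0.59 [307. 164.] [ 0.638 -0.376  0.   ]
microphone top 0.95 [420. 293.] [ 0.284 -0.412  0.   ]
microphone side 0.56 [417. 187.] [ 0.276 -0.424  0.   ]
top [ 0.382 -0.015  1.326]
side [0.051 0.853 0.869]
1.6 [ 0.992  0.123  0.    -0.   ]
```

View pics/top0.png

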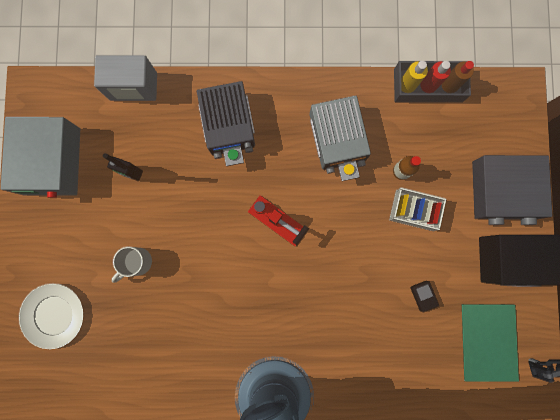

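View pics/side0.png

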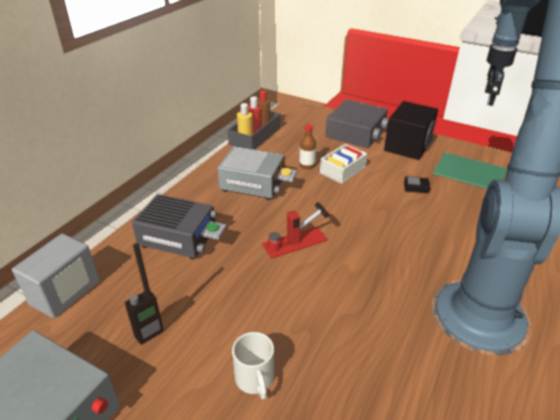

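The top and side views agree. The yellow puck at (349,170) in the top view is on the light grey amplifier, and the green puck at (234,155) is on the radio. The jack is at about (276,217), with its saddle pointing up and to the left in the image (yaw about 54°). The "yellow_puck" hit at (302,236) is really the handle bar. Next I'll refine these with wrist views.

```bash
cat >> h.py <<'E'
def Q(d):
    t=np.radians(d)/2; return [float(np.cos(t)),float(np.sin(t)),0.,0.]
def look(n,zs):
    for r in tip_of("wrist",n)[:1]: print(n,round(r["confidence"],2),np.round(r["at"]),ray("wrist",r["at"],zs))
np.set_printoptions(precision=4,suppress=True)
E
cat > b.py <<'E'
from h import *
Z=dict(yellow_puck=.068,amplifier_lug=.058,amplifier=0,jack=0,carry_post=.1,saddle_top=.05,handle_bar=.088)
ims=[]
for p,d in (((.57,-.2,.32),16),((.49,-.03,.32),54)):
    move_ptp(list(p),Q(d)); pause(.3)
    C=camera_params("wrist")["camera_from_world"];print("cam",-C[:3,:3].T@C[:3,3],C[2,:3],read_qpos())
    ims.append(save("wrist","w%d"%d))
    for n in Z: look(n,Z[n])
cv2.imwrite("pics/w.png",cv2.resize(np.hstack(ims)[:,:,::-1],(800,300)));print(read_time_s())
E
python3 b.py
```

```text
cam [ 0.6392 -0.1802  0.4446] [-0.2732 -0.0788 -0.9587] [ 0.5261  0.264  -0.3072  1.6177  0.0827  1.2729 -1.088 ]
yellow_puck 0.66 [297. 124.] [ 0.6263 -0.2027  0.068 ]
amplifier_lug 0.71 [296. 126.] [ 0.624  -0.2024  0.058 ]
amplifier 0.64 [302.  26.] [ 0.7309 -0.1793  0.    ]
jack 0.73 [116. 180.] [ 0.4918 -0.0008  0.    ]
carry_post 0.81 [ 70. 200.] [0.491 0.001 0.1  ]
saddle_top 0.67 [ 61. 149.] [0.5261 0.0434 0.05  ]
handle_bar 0.67 [136. 256.] [ 0.4416 -0.0701  0.088 ]
cam [0.5332 0.0273 0.4445] [-0.168  -0.2288 -0.9589] [ 0.4674  0.0488 -0.4979  1.8628  0.0242  1.2363 -0.6691]
yellow_puck 0.22 [265. 146.] [0.4953 0.0042 0.068 ]
amplifier_lug 0.87 [461. 224.] [ 0.6255 -0.2042  0.058 ]
amplifier 0.43 [266. 234.] [ 0.4189 -0.096   0.    ]
jack 0.65 [266. 145.] [0.4897 0.0009 0.    ]
carry_post 0.87 [263. 155.] [0.4914 0.0004 0.1   ]
saddle_top 0.7 [265.  98.] [0.5237 0.045  0.05  ]
handle_bar 0.63 [265. 231.] [ 0.4423 -0.0678  0.088 ]
5.925
```

View pics/w.png

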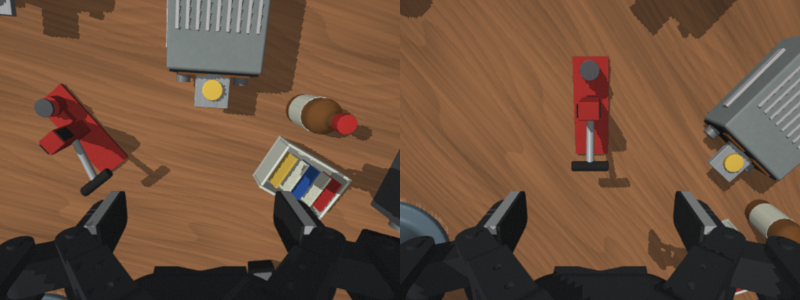

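The wrist views confirm it. Yellow is on the amplifier, and the jack lies in line with the hand at 54°. I need the amplifier's yaw more precisely, so I'll crop in on its edges.

```bash
python3 - <<'E'
import cv2
a=cv2.imread("pics/w16.png")[0:170,210:400];cv2.imwrite("pics/c.png",cv2.resize(a,None,fx=3.5,fy=3.5,interpolation=cv2.INTER_CUBIC))
E
```

```text
(no output)
```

View pics/c.png

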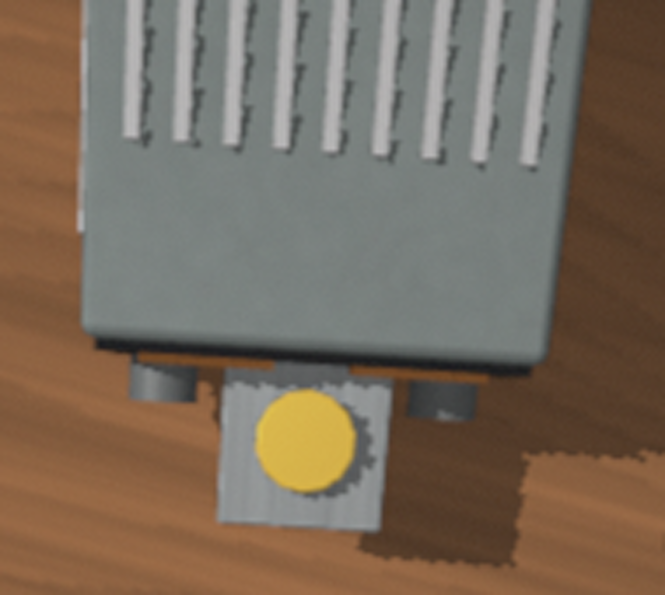

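```bash
cat > c.py <<'E'
from h import *
C=camera_params
p=np.array([.57,-.2,.32])
# recover the wrist camera pose of picture w16 from the present one (fixed to tool)
from scipy.spatial.transform import Rotation as R
Tw=np.array(C("wrist")["camera_from_world"]);K=np.array(C("wrist")["K"])
def T(pos,q):
    M=np.eye(4);M[:3,:3]=R.from_quat(q).as_matrix();M[:3,3]=pos;return M
ct=Tw@T(read_eef_pos(),read_tcp_rot())
W=ct@np.linalg.inv(T(p,Q(16)))
def rr(c,z):
    u=[210+(c[0]+.5)/3.5-.5,(c[1]+.5)/3.5-.5,1];A=W[:3,:3];o=-A.T@W[:3,3];d=A.T@np.linalg.solve(K,u);return (o+d*(z-o[2])/d[2])[:2]
print(-W[:3,:3].T@W[:3,3])
for n,a,b,z in(("lugfront",(218,521),(380,530),.068),("lugL-R mid",(224,375),(391,382),.068),("topedge",(84,330),(545,363),.092),("ribs",(133,138),(530,165),.094)):
    A,B=rr(a,z),rr(b,z);v=A-B;print(n,A,B,np.linalg.norm(v),np.degrees(np.arctan2(-v[0],v[1])),(A+B)/2)
for n,a,b,z in(("lugleft",(218,521),(224,375),.068),("lugright",(380,530),(391,382),.068),("rib1",(133,138),(137,0),.094),("rib9",(530,165),(545,0),.094)):
    v=rr(b,z)-rr(a,z);print(n,np.degrees(np.arctan2(v[1],v[0])))
print("puck",rr((306,441),.076))
E
python3 c.py
```

```text
[ 0.6397 -0.1798  0.4447]
lugfront [ 0.5948 -0.1835] [ 0.6059 -0.232 ] 0.049740315754436305 12.911986801606602 [ 0.6003 -0.2078]
lugL-R mid [ 0.6366 -0.1737] [ 0.6484 -0.2218] 0.04955060766154284 13.760745262181421 [ 0.6425 -0.1977]
topedge [ 0.6375 -0.1339] [ 0.6644 -0.2585] 0.12741732530936772 12.162981769115788 [ 0.651  -0.1962]
ribs [ 0.6875 -0.135 ] [ 0.7102 -0.2371] 0.10455372615689723 12.507420950629387 [ 0.6988 -0.186 ]
lugleft 13.315961115102947
lugright 13.5651727680489
rib1 12.735744456760738
rib9 14.165833901787051
puck [ 0.6254 -0.202 ]
```

```bash
cat > d.py <<'E'
from h import *
move_gripper(.085)
g=[.4916,.0003]; q=Q(53.7)
move_ptp([*g,.16],q); movel([*g,.07],q,.12); move_gripper(.02,60); pause(.2)
print("gap",read_finger_gap(),read_grasp_force())
movel([*g,.105],q,.1)
u=np.array([np.cos(np.radians(13)),np.sin(np.radians(13))]); L=np.array([.6256,-.2020]); G=L-.055*u
q=Q(13); P=G-.09*u
move_ptp([*P,.105],q); pause(.3)
print(read_time_s(),read_ft_force(),read_eef_pos(),P)
save("wrist","w_held");lift=.035
for n,z in dict(carry_post=.1,saddle_top=.05,handle_bar=.088).items(): look(n,z+lift)
look("amplifier_lug",.058);look("yellow_puck",.068)
E
python3 d.py
```

```text
gap 0.029283946459427158 63.53050231933594
10.2083 [ 0.6767 -0.4554 -7.2325] [ 0.4848 -0.2331  0.1049] [ 0.4843 -0.2346]
carry_post 0.9 [278. 344.] [ 0.4837 -0.233   0.135 ]
saddle_top 0.92 [281. 153.] [ 0.5366 -0.222   0.085 ]
```

View pics/w_held.png

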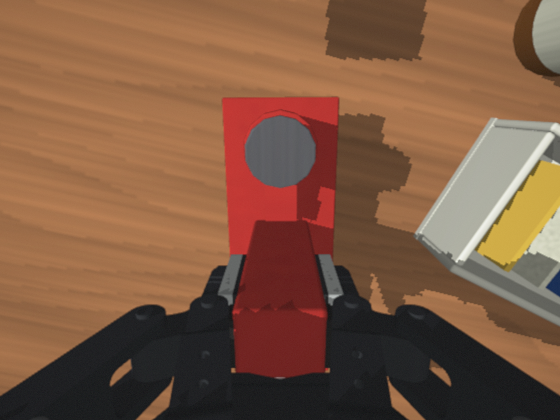

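The jack is held squarely and level, with the saddle at (281,152). The TCP sits 1–2 mm off the commanded pose, so I'll correct for that as I slide it in.

```bash
cat > e.py <<'E'
from h import *
u=np.array([np.cos(np.radians(13)),np.sin(np.radians(13))]); L=np.array([.6256,-.2020]); G=L-.054*u
q=Q(13); P=G-.09*u
def go(xy,z,s):
    movel([*xy,z],q,s); pause(.3); e=np.array(read_eef_pos()); print("err",e-[*xy,z],read_ft_force(),read_tcp_rot()); return e-[*xy,z]
e=go(P,.073,.06)
c=G-e[:2]
e2=go(c,.073-e[2],.06)
e=np.array(read_eef_pos()); print("at",e,"want",G)
c=c-(e[:2]-G); movel([*c,.073-e2[2]*0],q,.05); pause(.3); print("at",read_eef_pos(),read_ft_force(),read_time_s())
save("top","t_in");save("side","s_in")
for n,z in dict(carry_post=.103,saddle_top=.053,handle_bar=.091,yellow_puck=.068,amplifier_lug=.058,amplifier=0).items():
  for k in("top","side"):
    for r in tip_of(k,n)[:1]: print(n,k,round(r["confidence"],2),np.round(r["at"]),ray(k,r["at"],z))
a=cv2.imread("pics/t_in.png")[90:260,250:430];b=cv2.imread("pics/s_in.png")[110:280,200:380]
cv2.imwrite("pics/in.png",cv2.resize(np.hstack([a,b]),(800,378),interpolation=cv2.INTER_CUBIC))
E
python3 e.py
```

```text
err [ 0.0002 -0.0001  0.0004] [-0.1615  0.9026 -7.3521] [0.9936 0.1132 0.0003 0.0002]
err [-0.0001 -0.0001  0.    ] [ 0.6299  0.6926 -7.5632] [ 0.9936  0.1131 -0.      0.    ]
at [ 0.5726 -0.2142  0.0727] want [ 0.573  -0.2141]
at [ 0.5731 -0.214   0.073 ] [ 0.4134  0.0207 -7.7673] 13.9917
carry_post top 0.89 [354. 186.] [ 0.5737 -0.2134  0.103 ]
carry_post side 0.56 [304. 169.] [ 0.5629 -0.1991  0.103 ]
saddle_top side 0.36 [330. 175.] [ 0.5105 -0.2788  0.053 ]
handle_bar top 0.54 [366. 219.] [ 0.4866 -0.2459  0.091 ]
handle_bar side 0.74 [330. 170.] [ 0.5018 -0.248   0.091 ]
yellow_puck top 0.63 [348. 171.] [ 0.6211 -0.2014  0.068 ]
yellow_puck side 0.3 [304. 168.] [ 0.588  -0.2552  0.068 ]
amplifier_lug top 0.7 [345. 168.] [ 0.6311 -0.1947  0.058 ]
amplifier_lug side 0.79 [284. 174.] [ 0.6319 -0.2085  0.058 ]
amplifier top 0.89 [335. 138.] [ 0.729  -0.1761  0.    ]
amplifier side 0.63 [150. 335.] [0.6241 0.4141 0.    ]
```

View pics/in.png

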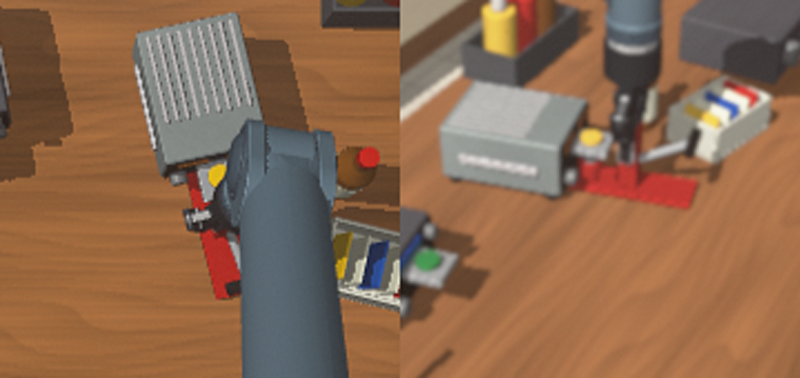

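The jack is under the lug and in line with the box, and the puck hasn't moved. I'll set it down, release it, and check the alignment from above.

```bash
cat > f.py <<'E'
from h import *
p=np.array(read_eef_pos());q=Q(13)
for z in (.071,.070,.0692):
    movel([p[0],p[1],z],q,.02); f=read_ft_force()[2]; print(z,f)
    if f>-5: break
move_gripper(.085); pause(.1); p=read_eef_pos()
movel([p[0],p[1],.16],q,.12)
u=np.array([np.cos(np.radians(13)),np.sin(np.radians(13))]);X=np.array([.573,-.214])-.05*u
move_ptp([*X,.30],q); pause(.3)
save("wrist","w_set")
for n,z in dict(carry_post=.1,saddle_top=.05,handle_bar=.088,yellow_puck=.068,amplifier_lug=.058).items(): look(n,z)
print(read_time_s(),read_ft_force())
E
python3 f.py
```

```text
0.071 -6.900514960085137
0.07 -2.3000436003983373
carry_post 0.77 [278. 134.] [ 0.5697 -0.2115  0.1   ]
saddle_top 0.39 [281. 130.] [ 0.5703 -0.2147  0.05  ]
handle_bar 0.81 [281. 215.] [ 0.4915 -0.2329  0.088 ]
yellow_puck 0.94 [284.  74.] [ 0.6239 -0.2056  0.068 ]
amplifier_lug 0.97 [283.  72.] [ 0.6255 -0.2044  0.058 ]
18.0167 [-0.291   0.2657  0.2118]
```

View pics/w_set.png

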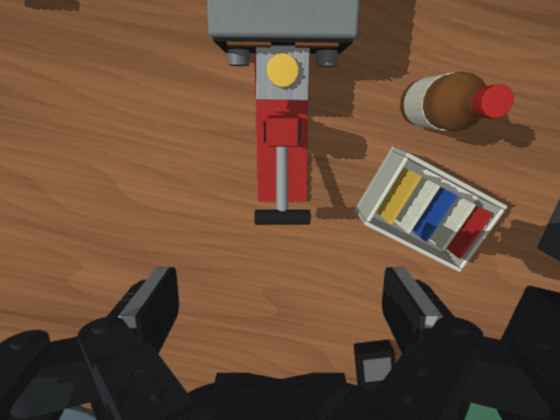

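```bash
cat > g.py <<'E'
from h import *
u=np.array([np.cos(np.radians(13)),np.sin(np.radians(13))]);q=Q(13);O=np.array([.573,-.214])
a=ray("wrist",(282.5,201.5),.008);b=ray("wrist",(283,100),.068);print("base rear->lug front (119):",(b-a)[:2]@u*1e3, "lateral mm",(b-a)[:2]@[-u[1],u[0]]*1e3)
move_gripper(0.0,40)
def pose(th,dz=0):
    f=np.arcsin(43/90)-th; return [*(O+u*(-.005-.09*np.cos(f))),.045+.09*np.sin(f)+.008+.019+dz]
move_ptp(pose(0,.03),q); F0=read_ft_force()[2]
def press():
    movel(pose(0,.003),q,.1)
    for th in (.1,.2,.3,.4,.46,.5):
        movel(pose(th),q,.06); print(th,round(read_ft_force()[2]-F0,1),end="; ")
    d=0
    while read_ft_force()[2]-F0<19 and d>-.012:
        d-=.001; movel(pose(.5,d),q,.02)
    pause(.3); print("end d",d,read_ft_force()-np.array([0,0,F0]),np.array(read_eef_pos()),pose(.5,d),"t",read_time_s())
if __name__=="__main__":
    press()
    save("side","s_dn")
    for th in (.35,.2,0): movel(pose(th),q,.06)
    movel(pose(0,.025),q,.1); pause(.6); print("up",read_ft_force()[2]-F0,read_time_s())
    b=save("side","s_up");print(tip_of("side","handle_bar")[:1],proj("side",[*(O-.084*u),.088]))
    a=cv2.imread("pics/s_dn.png")[110:260,200:370];b=cv2.imread("pics/s_up.png")[110:260,200:370]
    cv2.imwrite("pics/dnup.png",cv2.resize(np.hstack([a,b]),(800,353),interpolation=cv2.INTER_CUBIC))
E
python3 g.py
```

```text
base rear->lug front (119): 119.07340834667413 lateral mm 0.33422887170170346
0.1 0.8; 0.2 7.3; 0.3 7.9; 0.4 8.1; 0.46 9.7; 0.5 9.4; end d -0.004 [-8.794   0.5542 23.3695] [ 0.4787 -0.2369  0.0709] [np.float64(0.48043499826558933), np.float64(-0.235370314511958), np.float64(0.06783110136816496)] t 22.925
up -0.15426173192206627 25.2417
[{'at': [328.6, 174.9], 'confidence': 0.66}] [330.787  174.8295]
```

View pics/dnup.png

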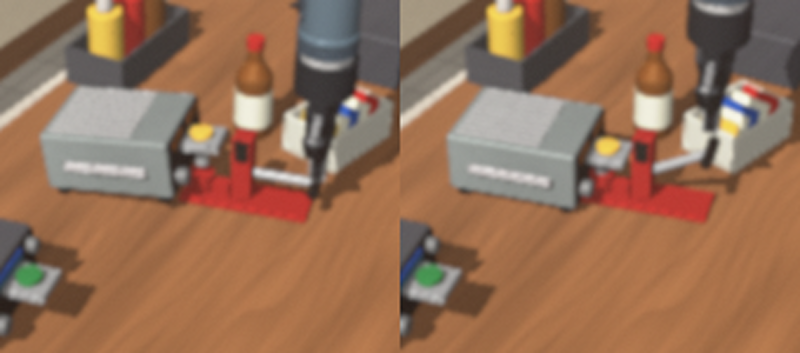

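The first stroke reached the end stop and raised the box front, and the handle came fully back up. I'll check that the jack and box haven't shifted, then do the final press.

```bash
cat > k.py <<'E'
from h import *
u=np.array([np.cos(np.radians(13)),np.sin(np.radians(13))]);X=np.array([.573,-.214])-.05*u
move_ptp([*X,.30],Q(13)); pause(.3); save("wrist","w_chk")
for n,z in dict(handle_bar=.088,yellow_puck=.068,amplifier_lug=.058).items(): look(n,z)
print(read_time_s(),read_eef_pos())
a=cv2.imread("pics/w_set.png")[0:240,180:360];b=cv2.imread("pics/w_chk.png")[0:240,180:360]
cv2.imwrite("pics/cmp.png",cv2.resize(np.hstack([a,b]),None,fx=2.2,fy=2.2))
E
python3 k.py
```

```text
handle_bar 0.71 [282. 217.] [ 0.4892 -0.2348  0.088 ]
yellow_puck 0.92 [280.  78.] [ 0.6181 -0.2029  0.068 ]
amplifier_lug 0.91 [280.  80.] [ 0.6181 -0.2031  0.058 ]
26.5333 [ 0.5241 -0.2252  0.2995]
```

View pics/cmp.png

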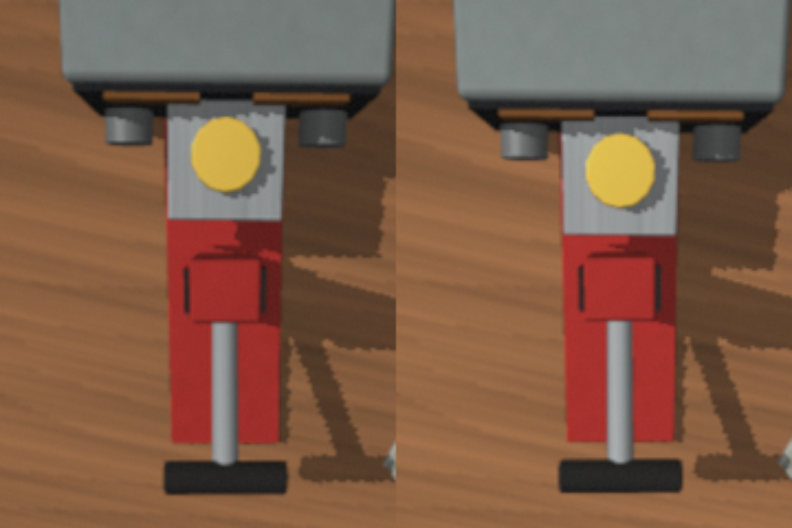

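The jack is fine, but the box's feet walked about 7 mm toward it as it tipped, because the lug arcs as it rises. I'll slide the jack back flat on the table by about the measured offset so the saddle is centred again, then press.

```bash
cat > m.py <<'E'
from h import *
import sys
u=np.array([np.cos(np.radians(13)),np.sin(np.radians(13))]);q=Q(13)
a=ray("wrist",(282.3,200.2),.008);b=ray("wrist",(282,107.2),.068);off=119e-3-(b-a)[:2]@u
O=a[:2]+.09*u; print("offset",off,"jack origin",O)
s=float(np.clip(off-.0015,0,.008)); print("slide",s)
O=np.array([.5735,-.2139])
move_gripper(.085)
move_ptp([*O,.16],q);movel([*O,.0705],q,.12);move_gripper(.02,30);pause(.1)
print(read_finger_gap(),read_eef_pos(),read_ft_force())
p=np.array(read_eef_pos());T=p[:2]-s*u
movel([*T,p[2]],q,.03);pause(.2);print(read_eef_pos(),T,read_ft_force())
move_gripper(.085);movel([*T,.16],q,.15)
X=np.array([.573,-.214])-.05*u
move_ptp([*X,.30],q);pause(.3);save("wrist","w_mv")
for n,z in dict(handle_bar=.088,yellow_puck=.068,amplifier_lug=.058).items(): look(n,z)
print(read_time_s())
a=cv2.imread("pics/w_mv.png")[0:240,180:360];cv2.imwrite("pics/mv.png",cv2.resize(a,None,fx=2.2,fy=2.2))
E
python3 m.py
```

```text
offset 0.008388610075127229 jack origin [ 0.5732 -0.2163]
slide 0.006888610075127229
0.029867042616251675 [ 0.5739 -0.2143  0.071 ] [ 0.894  -0.901   1.9436]
[ 0.5672 -0.2153  0.0709] [ 0.5672 -0.2159] [ 2.1966  0.6445 -0.0462]
handle_bar 0.91 [279. 223.] [ 0.4825 -0.2333  0.088 ]
yellow_puck 0.63 [283.  78.] [ 0.6192 -0.2052  0.068 ]
amplifier_lug 0.71 [287.  80.] [ 0.6198 -0.2092  0.058 ]
32.5417
```

View pics/mv.png

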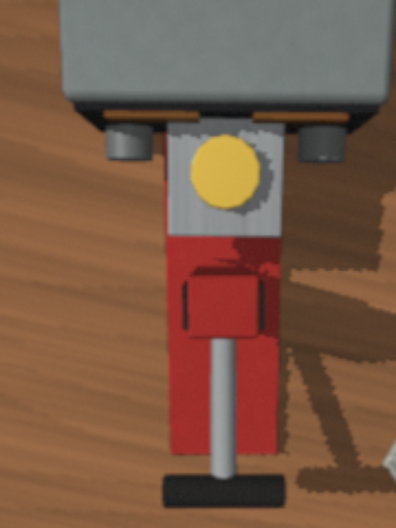

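The saddle is centred again and in line with the box. Now the final press and hold.

```bash
cat > n.py <<'E'
import re
s=open("g.py").read().split('if __name__')[0].replace("O=np.array([.573,-.214])","O=np.array([.5658,-.2158])")
s="\n".join(l for l in s.split("\n") if not l.startswith("a=ray"))
exec(s)
press()
pause(.5); print(read_ft_force()[2]-F0,read_eef_pos(),read_time_s())
im=save("side","s_fin")[110:260,200:370,::-1];t=save("top","t_fin")[90:240,250:420,::-1]
cv2.imwrite("pics/fin.png",cv2.resize(np.hstack([im,t]),(800,353),interpolation=cv2.INTER_CUBIC))
for r in tip_of("side","yellow_puck")[:1]: print(r, proj("side",[.6185,-.204,.068]),proj("side",[.6185,-.204,.086]))
E
python3 n.py
```

```text
0.1 2.4; 0.2 7.4; 0.3 7.5; 0.4 9.1; 0.46 8.9; 0.5 9.6; end d -0.003 [-8.2963  0.1925 18.8782] [ 0.4715 -0.2387  0.0712] [np.float64(0.47323499826558935), np.float64(-0.237170314511958), np.float64(0.06883110136816496)] t 37.2083
18.84208275782215 [ 0.4715 -0.2387  0.0712] 37.7083
{'at': [288.3, 167.6], 'confidence': 0.46} [287.7016 173.3763] [287.7658 168.3451]
```

View pics/fin.png

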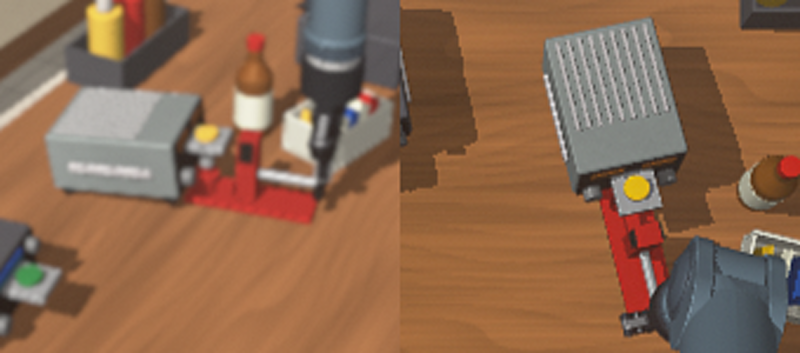

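The handle is held at its end stop with about 19 N, steady. The puck's pixel height matches a lug raised by 18 mm, and the jack is in line under it.

```bash
python3 -c "
from bench import *
print(sign_off())"
```

```text
the job is handed in; nothing more can be done
None
```

I handed the job in with the arm holding the jack handle fully down and the amplifier (yellow puck) raised about 18 mm at the front; the box walked about 7 mm toward the jack on the first stroke, so I slid the jack back about 7 mm to re-centre it before the final press without re-stroking.

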